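# Tea beaker into its holder

## Robot

A 7-joint arm with a two-finger parallel gripper is mounted at the origin on the work surface. World frame = base frame: x ahead of the robot, y to its left, z up, the work surface at z = 0. Lengths are in m, angles in rad, forces in N, time in s.
With the tool pointing down it reaches from about 0.35 to 0.9 m from the base axis. Payload 8.1 kg.
Tool frame: the origin (TCP) lies midway between the tips of the shut fingers; the grasp point (between the pads) lies arm.grasp_offset behind it (arm.grasp_offset is the distance from the TCP to the grasp point, in m); z points along the fingers, y is the line along which they close (so a half turn about z gives the same grasp; the last joint's range is limited). The gripper opens to 92 mm and grips with 3 to 60 N. Pads are 19 mm wide; open, the fingers measure 130 mm over their backs; the gripper's body (75 mm by 190 mm) begins 47 mm behind the grasp point.
Start: joints at [-0.103, 0.434, 0.025, 1.573, -0.012, 1.134, -0.075], TCP at [0.625, -0, 0.197] pointing down, gripper open.
Joint ranges: [-2.62, 2.62], [-0.44, 2.09], [-1.27, 1.32], [0.08, 2.57], [-1.32, 4.46], [0.12, 2], [-2.74, 2.74]. Speed limits (rad/s): [2.22, 2.22, 3.01, 3.01, 3.14, 3.14, 3.14].

## Interface

Orientations are given as a rotation vector (axis times angle).
In Python, from cell import observe, imaging, arm gives the robot as it stands.
- The arm moves only by the tool apply_moves, never from a script. Its argument "commands" is a list of rows, each a list of 5 numbers: the opening in per cent of the stroke, from 0 (shut) to 100 (fully open), then the shift along the world's x, y, z in units of 0.06 m (1.0 is 0.06 m), then the turn about the world's z in units of 0.5 rad (1.0 is 0.5 rad). A call has 1 to 12 rows; each row shifts and turns the commanded pose from where the row before left it; what a row does not reach is not made up. A row lasts 1/8 s, in which the tool goes at most 62.5 mm and 10.7 degrees, less where a joint would pass 70% of its speed; a pose out of reach is approached as far as the arm can. A call with a number of a shift or a turn outside -1 to 1 is refused whole. A call with a gripper value outside its range is refused whole. The fingers move at their own pace and stop on an object; "newtons" is the grip in N (left out, the last holds). Time passes only in rows, so rows that do not move let the fingers close. It gives the time, the measured TCP pose, the force, the opening and the grip force at its end, in the units of the state.
- observe(): the state, without advancing time (a new reading comes with each control period).
- imaging.get_image(name): name is "scene" or "side" or "wrist"; returns (picture, depth): 420x560x3 uint8, red, green, blue; 420x560 float32, m along the optical axis (not along the pixel's ray), 0 where there is no reading.
- imaging.camera_params(name): a dict with "camera_matrix" (3x3 intrinsics, pixels), "dist" ([k1, k2, p1, p2, k3] as OpenCV has them; the pictures are not rectified), "origin" and "rotation" of the camera in the world; the wrist camera has in their place "tool_from_camera" (4x4, takes a point from camera to tool coordinates, whose origin is the TCP and whose axes are the flange's). Camera axes: x right, y up, looking along -z (the intrinsics and any distortion apply to the point x, -y, -z); pixel columns grow to the right and rows downward; lengths in m; the calibration is good to about 2 mm. A picture is of the moment at which its call begins: read the wrist's pose just before it. camera_params takes no time and is no camera call.
- arm.sign_off(): hands the job in; it is judged then, once.
The state is a dict: "clock": time; "joints": joint angles; "dq": joint speeds; "joint_efforts": joint torques, N m; "position": TCP position; "ee_rot": TCP orientation; "force": force on the tool from outside, world axes, zero at the start; "ft_torque": the same for the moment, N m; "width": opening from 0.0 (shut) to 1.0 (fully open); "gripper_force": force on a finger pad.
Only numpy, scipy, OpenCV 4.12 (cv2) and the standard library are available. Lean on these libraries where they do the work, as an engineer would, in place of code of your own. Each camera call takes 0.05 s, during which the arm holds its last target. There are 200 camera calls.

## Task

Take the white tea beaker that stands by itself on the table, the tall one that tapers to a narrow foot, and set it upright in the empty stainless steel holder. Lower it all the way in before letting go, so that it rests gently on the tapered wall: do not drop it in, and do not press it down, or it will wedge tight. Leave the wide straight-sided white cup and the holder that already has a beaker where they stand.

Things in the scene. Friction and masses are not known exactly. Their poses are not given: they have to be found in the camera images.
- beaker_center (a point): tea beaker to move: white ceramic, no handle, round, open, upright, 220 g. Point on its axis half-way up, z up. 120 mm tall; outside 34 mm wide at the foot, widening evenly to 60 mm at 68 mm up, then a nearly straight collar (60 to 62 mm) to the rim; wall 3 mm. Grip across the collar, fingertips at most 45 mm below the rim, so they stay above the holder.
- holder_mouth (a point): empty steel holder, loose, upright, 400 g: tapered cup on a round foot, wire handle on its +y side below the rim. Point: centre of its mouth, 80 mm above its underside, z up. Rim 72 mm wide; inside 66 mm at the rim, 55 mm 10 mm down, then the beaker's taper. At rest the beaker hangs on this wall, its half-way point level with the mouth (foot 60 mm below, rim 60 above). Pushing it down with over 20 N wedges it.
- filled_mouth (a point): a second holder of the same make that already holds a beaker of the same make, together 140 mm tall, to be left alone. This point is the centre of the holder's mouth, 80 mm above the table.
- cup_center (a point): a white straight-sided ceramic cup without a handle, 80 mm wide and 90 mm tall, to be left alone. This point lies on its axis half-way up.
Things that resemble listed ones, but are neither listed nor needed, are in the scene too. What is shaped like the part that bears holder_mouth but yellow is not meant.

How it is judged:
By the outcome, as a careful person would: the job done as asked, in the order asked, and still so for the second after the job is handed in, with the robot touching nothing.
It also fails if it takes over 42 s, if anything falls off the work surface, if the arm or the gripper's body presses on something with over 40 N, if the wrist force passes 120 N, or if a joint passes its speed limit or range.

## Working session

There is one attempt and no reset: what is moved stays moved. The work goes in short steps, Python scripts to look and compute and a tool call to move; the robot and the scene stay as the last step left them, time stands still between calls to the robot, and variables do not carry over. Pictures are saved under pics/ and viewed, at most 10 in all, crops included, and the job is handed in when it is done.

Besides the shell and the picture viewer there is one more tool, called after "Request:" in YAML: its name, and indented under it one key for each argument. apply_moves: Moves the arm, as the interface text tells. Its arguments: {"type":"object","properties":{"commands":{"type":"array"},"newtons":{"type":"number"}},"required":["commands"]}

```bash
mkdir -p pics; cat > h.py <<'E'
import numpy as np, cv2
from cell import observe, imaging, arm
def cam(n):
    p=imaging.camera_params(n)
    if 'origin' in p: return p,np.array(p['origin']),np.array(p['rotation'])
    s=observe(); R=cv2.Rodrigues(np.array(s['ee_rot'],float))[0]; T=np.array(p['tool_from_camera'])
    return p,R@T[:3,3]+np.array(s['position']),R@T[:3,:3]
def rays(p,uv):
    q=cv2.undistortPoints(np.array(uv,float).reshape(-1,1,2),np.array(p['camera_matrix']),np.array(p['dist']))[:,0]
    return np.c_[q[:,0],-q[:,1],-np.ones(len(q))]
def grab(n):
    c=cam(n); im,d=imaging.get_image(n); return c,im,d
def cloud(c,d):
    p,o,R=c; v,u=np.mgrid[:d.shape[0],:d.shape[1]]
    r=rays(p,np.c_[u.ravel(),v.ravel()])
    W=(r*d.ravel()[:,None])@R.T+o
    W[d.ravel()<=0]=np.nan
    return W.reshape(*d.shape,3)
E
python3 - <<'E'
from h import *
import pickle
print(observe(),arm.grasp_offset)
D={n:grab(n) for n in('scene','side','wrist')}
pickle.dump(D,open('d.pkl','wb'))
for n in D: cv2.imwrite(f'pics/{n}0.png',D[n][1][...,::-1]); print(n,D[n][0][1],D[n][0][2][:,2])
E
```

```text
{'clock': 0.0, 'joints': array([-0.10258617,  0.43519632,  0.0249743 ,  1.5741128 , -0.011602  ,
        1.13396795, -0.07509903]), 'dq': array([ 0.00098081,  0.00040881,  0.00101111,  0.00154431,  0.00046997,
       -0.00022194, -0.00057131]), 'joint_efforts': array([ 3.89017032e-04, -6.67853522e+01,  9.84863900e-01, -3.14464223e+01,
       -6.05165795e-02,  4.27553023e-02,  1.12382318e-04]), 'position': array([ 6.24444990e-01, -7.01845471e-05,  1.96055496e-01]), 'ee_rot': array([-2.22083795e+00, -2.22064945e+00,  1.85604606e-03]), 'force': array([ 0.63933095,  0.03720442, -0.59948013]), 'ft_torque': array([-0.01065354, -0.02809702, -0.03570519]), 'gripper_force': 0.0, 'width': 1.002485993558414} 0.0188Traceback (most recent call last):
  File "<stdin>", line 6, in <module>
IndexError: too many indices for array: array is 1-dimensional, but 2 were indexed
```

```bash
python3 - <<'E'
from h import *
for n in('scene','side'): print(imaging.camera_params(n))
E
sed -i "s/np.array(p\['rotation'\])$/rot(p['rotation'])/" h.py
cat >> h.py <<'E'
def rot(r):
    r=np.array(r,float)
    return cv2.Rodrigues(r)[0] if r.size==3 else r.reshape(3,3)
E
python3 - <<'E'
from h import *
import pickle
D=pickle.load(open('d.pkl','rb'))
s=np.zeros((420,1,3),np.uint8)
for n in ('scene','side'): print(n,D[n][1].shape); cv2.imwrite(f'pics/{n}0.png',D[n][1][...,::-1])
E
```

```text
{'camera_matrix': array([[441.69595474,   0.        , 279.43336563],
       [  0.        , 441.69595474, 212.41891159],
       [  0.        ,   0.        ,   1.        ]]), 'dist': array([-0.11288149,  0.        ,  0.        ,  0.        ,  0.        ]), 'origin': array([ 1.00226802, -0.58367664,  0.68471306]), 'rotation': array([0.86980422, 0.31594858, 0.68355148])}
{'camera_matrix': array([[388.99289365,   0.        , 277.39119015],
       [  0.        , 388.99289365, 203.90741506],
       [  0.        ,   0.        ,   1.        ]]), 'dist': array([-0.09912819,  0.        ,  0.        ,  0.        ,  0.        ]), 'origin': array([0.23012587, 0.57356183, 0.59935113]), 'rotation': array([ 0.2737441 , -1.13418134, -2.45999408])}
scene (420, 560, 3)
side (420, 560, 3)
```

View pics/scene0.png

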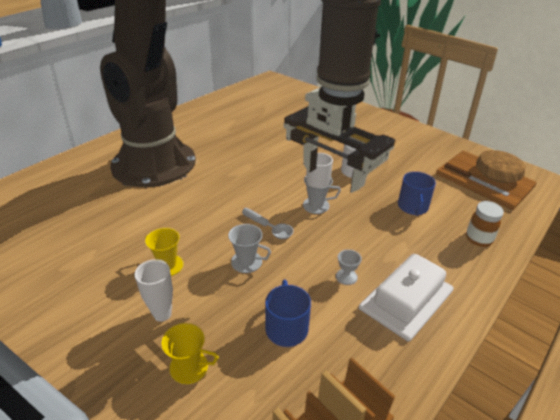

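View pics/side0.png

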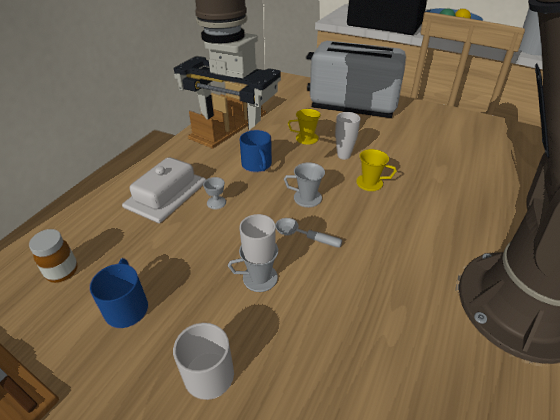

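Scene view: beaker at (155,290), empty steel holder at (246,248), filled holder at (318,185), yellow decoy holders at (164,252) and (187,353), small egg cup at (348,266). Side view: beaker (347,135), steel holder (308,185), filled holder (259,255), wide cup (204,360), egg cup (214,193). The tall white tapering thing standing alone is the beaker. The grey full-size handled holder is the target: the yellow ones are excluded and the egg cup is too small.

```bash
cat >> h.py <<'E'
def circ(xy):
    A=np.c_[2*xy,np.ones(len(xy))]; s=np.linalg.lstsq(A,(xy**2).sum(1),rcond=None)[0]
    return s[:2],np.sqrt(s[2]+s[:2]@s[:2])
E
python3 - <<'E'
from h import *
import pickle
D=pickle.load(open('d.pkl','rb'))
items={'beaker':{'scene':(130,255,178,325),'side':(330,108,365,162)},'holder':{'scene':(222,220,275,278),'side':(280,158,330,210)},
'filled':{'scene':(295,150,345,218),'side':(225,212,282,295)},'yelA':{'scene':(145,228,188,276),'side':(355,148,400,192)},'yelB':{'scene':(160,322,222,384),'side':(286,105,325,147)}}
for n in('scene','side'):
    c,im,d=D[n]; c=cam(n); W=cloud(c,d)
    for k,v in items.items():
        x0,y0,x1,y1=v[n]; P=W[y0:y1,x0:x1].reshape(-1,3); P=P[np.isfinite(P[:,0])]
        P=P[P[:,2]>.012]
        P=P[P[:,2]<.16]
        zt=np.percentile(P[:,2],99.5)
        print(n,k,len(P),'ztop',zt.round(4),'med',np.median(P,0).round(3))
        for lo,hi in((.05,.06),(.07,.075),(.09,.1),(zt-.005,zt+.003)):
            Q=P[(P[:,2]>lo)&(P[:,2]<hi),:2]
            if len(Q)>8: cc,r=circ(Q); print('   z',round(lo,3),cc.round(4),round(r,4),len(Q))
a=[cv2.resize(D['scene'][1][205:395,115:305],(570,570),interpolation=cv2.INTER_CUBIC)]
cv2.imwrite('pics/crop.png',a[0][...,::-1])
E
```

```text
scene beaker 1861 ztop 0.1216 med [ 0.485 -0.322  0.088]
   z 0.05 [ 0.4372 -0.3013] 0.0678 116
   z 0.07 [ 0.4767 -0.3225] 0.0286 95
   z 0.09 [ 0.4769 -0.322 ] 0.029 240
   z 0.117 [ 0.4764 -0.3216] 0.0293 213
scene holder 1116 ztop 0.0815 med [ 0.492 -0.1    0.058]
   z 0.05 [ 0.5029 -0.102 ] 0.0302 174
   z 0.07 [ 0.4932 -0.1067] 0.0301 112
   z 0.077 [ 0.4932 -0.107 ] 0.0336 158
scene filled 1140 ztop 0.1411 med [0.494 0.145 0.085]
   z 0.05 [0.4735 0.1784] 0.0443 69
   z 0.07 [0.4539 0.2282] 0.0962 37
   z 0.09 [0.4785 0.1597] 0.0295 88
   z 0.136 [0.4803 0.1591] 0.0288 73
scene yelA 1331 ztop 0.1216 med [ 0.393 -0.24   0.072]
   z 0.05 [ 0.3754 -0.2338] 0.0266 186
   z 0.07 [ 0.3767 -0.2331] 0.0305 116
   z 0.09 [ 0.4733 -0.3188] 0.0247 88
   z 0.117 [ 0.4762 -0.321 ] 0.0288 87
scene yelB 1722 ztop 0.0819 med [ 0.596 -0.355  0.059]
   z 0.05 [ 0.6141 -0.3558] 0.0303 233
   z 0.07 [ 0.6047 -0.3614] 0.0292 175
   z 0.077 [ 0.605  -0.3617] 0.0335 272
side beaker 975 ztop 0.1219 med [ 0.471 -0.3    0.085]
   z 0.05 [ 0.4507 -0.2597] 0.0464 56
   z 0.07 [ 0.4526 -0.2493] 0.0529 43
   z 0.09 [ 0.4749 -0.3191] 0.0291 104
   z 0.117 [ 0.4755 -0.3194] 0.0296 95
side holder 900 ztop 0.0824 med [ 0.494 -0.097  0.061]
   z 0.05 [ 0.5018 -0.1004] 0.0296 148
   z 0.07 [ 0.4916 -0.105 ] 0.0296 89
   z 0.077 [ 0.4918 -0.1052] 0.0333 149
side filled 2214 ztop 0.142 med [0.475 0.176 0.103]
   z 0.05 [0.4991 0.1472] 0.049 83
   z 0.07 [0.478  0.1615] 0.0273 54
   z 0.09 [0.4778 0.161 ] 0.0286 190
   z 0.137 [0.4778 0.1606] 0.0293 232
side yelA 838 ztop 0.0813 med [ 0.372 -0.231  0.06 ]
   z 0.05 [ 0.364  -0.2309] 0.0297 149
   z 0.07 [ 0.3747 -0.2292] 0.0303 87
   z 0.076 [ 0.375  -0.2294] 0.034 125
side yelB 607 ztop 0.0814 med [ 0.604 -0.346  0.061]
   z 0.05 [ 0.6128 -0.3552] 0.0298 97
   z 0.07 [ 0.6024 -0.36  ] 0.0302 70
   z 0.076 [ 0.6024 -0.3597] 0.0338 92
```

View pics/crop.png

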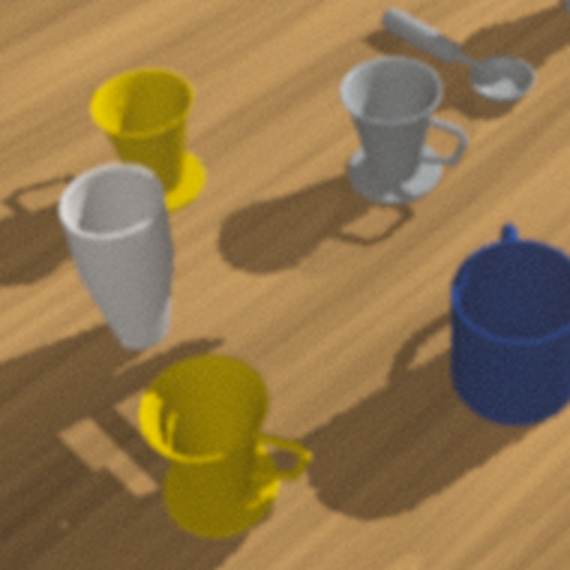

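Request:
apply_moves:
  commands:
    - [100,-0.25,-0.55,0,0]
    - [100,-0.25,-0.55,0,0]
    - [100,-0.25,-0.55,0,0]
    - [100,-0.25,-0.55,0,0]
    - [100,-0.25,-0.55,0,0]
    - [100,-0.25,-0.55,0,0]
    - [100,-0.25,-0.55,0,0]
    - [100,-0.25,-0.55,0,0]
    - [100,-0.25,-0.55,0,0]
    - [100,-0.23,-0.39,0,0]
    - [100,0,0,0,0]
    - [100,0,0,0,0]

```text
clock: 1.65
position: [0.4767, -0.3195, 0.1967]
ee_rot: [-2.22, -2.222, -0.001]
force: [-0.0, 0.9, 0.5]
width: 0.999
gripper_force: 0.0
```

```bash
python3 - <<'E'
from h import *
c,im,d=grab('wrist'); W=cloud(c,d); cv2.imwrite('pics/w1.png',im[...,::-1])
m=(W[...,2]>.085)&(W[...,2]<.14)&(np.hypot(W[...,0]-.476,W[...,1]+.32)<.045)
P=W[m]; print(len(P),np.nanpercentile(P,[1,99],axis=0).round(4))
for lo,hi in((.09,.1),(.1,.11),(.11,.116),(.116,.124)):
    Q=P[(P[:,2]>lo)&(P[:,2]<hi),:2]
    if len(Q)>20: print(lo,circ(Q),len(Q))
E
```

```text
2168 [[ 0.445  -0.3494  0.0854]
 [ 0.5035 -0.29    0.1223]]
0.09 (array([ 0.47417126, -0.31892996]), np.float64(0.02851957671413555)) 376
0.1 (array([ 0.47430082, -0.31892058]), np.float64(0.028690478615024124)) 413
0.11 (array([ 0.47426132, -0.3189031 ]), np.float64(0.0288491265622044)) 274
0.116 (array([ 0.4742246 , -0.31991168]), np.float64(0.02903889489727017)) 935
```

View pics/w1.png

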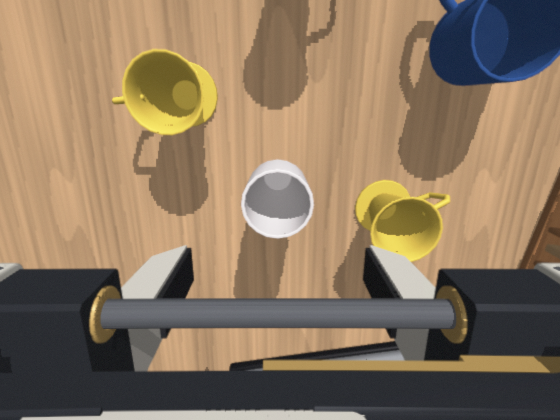

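Wrist view: the beaker mouth is at (278,198), centred between the open fingers, with the yellow holders clear on both sides.

Request:
apply_moves:
  commands:
    - [100,-0.02,0,-0.3,0]
    - [100,0,0,-0.4,0]
    - [100,0,0,-0.4,0]
    - [100,0,0,-0.4,0]
    - [100,0,0,-0.3,0]
    - [100,0,0,-0.13,0]
    - [100,0,0,0,0]
    - [100,0,0,0,0]

```text
clock: 2.7
position: [0.4757, -0.3204, 0.0818]
ee_rot: [2.22, 2.221, 0.001]
force: [0.3, 0.3, 0.4]
width: 1.0
gripper_force: 0.0
```

Request:
apply_moves:
  commands:
    - [30,0,0,0,0]
    - [30,0,0,0,0]
    - [30,0,0,0,0]
    - [30,0,0,0,0]
    - [30,0,0,0,0]
    - [30,0,0,0,0]
    - [30,0,0,0,0]
    - [30,0,0,0,0]
  newtons: 15

```text
clock: 3.7
position: [0.4752, -0.3205, 0.0812]
ee_rot: [2.221, 2.221, 0.0]
force: [0.2, -0.2, 1.3]
width: 0.675
gripper_force: 15.0
```

Request:
apply_moves:
  commands:
    - [30,0,0,0.2,0]
    - [30,0,0,0.35,0]
    - [30,0,0,0.35,0]
    - [30,0,0,0.35,0]
    - [30,0,0,0.35,0]
    - [30,0,0,0.3,0]
    - [30,0,0,0.1,0]
    - [30,0,0,0,0]
    - [30,0,0,0,0]

```text
clock: 4.82
position: [0.4744, -0.3201, 0.2002]
ee_rot: [-2.221, -2.22, 0.001]
force: [0.8, -0.9, -3.9]
width: 0.672
gripper_force: 15.0
```

Request:
apply_moves:
  commands:
    - [30,0.02,0.2,0,0]
    - [30,0.03,0.4,0,0]
    - [30,0.03,0.4,0,0]
    - [30,0.03,0.4,0,0]
    - [30,0.03,0.4,0,0]
    - [30,0.03,0.4,0,0]
    - [30,0.03,0.4,0,0]
    - [30,0.03,0.4,0,0]
    - [30,0.03,0.3,0,0]
    - [30,0.03,0.2,0,0]
    - [30,0,0.08,0,0]
    - [30,0,0,0,0]

```text
clock: 6.32
position: [0.4923, -0.1057, 0.2009]
ee_rot: [-2.221, -2.221, 0.0]
force: [-0.4, -0.1, -1.9]
width: 0.672
gripper_force: 15.0
```

```bash
cat > chk.py <<'E'
from h import *
import sys
s=observe(); print(s['clock'],s['position'].round(4),s['force'].round(2),s['width'])
for n in('scene','side','wrist'):
    c,im,d=grab(n); W=cloud(c,d); cv2.imwrite(f'pics/{n}_{sys.argv[1]}.png',im[...,::-1])
    r=np.hypot(W[...,0]-.4925,W[...,1]+.106); P=W[(r<.05)&(W[...,2]>.02)]
    hsv=cv2.cvtColor(im,cv2.COLOR_RGB2HSV)
    for lo,hi in((.06,.07),(.068,.076),(.0765,.084),(.1,.105),(.105,.11),(.11,.115),(.115,.12),(.13,.14),(.14,.15),(.16,.17),(.17,.18),(.19,.2),(.2,.21),(.225,.245)):
        Q=P[(P[:,2]>lo)&(P[:,2]<hi),:2]
        if len(Q)>25: cc,rr=circ(Q); print(n,lo,cc.round(4),rr.round(4),len(Q))
E
python3 chk.py 2
```

```text
6.325 [ 0.4923 -0.1057  0.2009] [-0.37 -0.14 -1.94] 0.6717560573958322
scene 0.06 [ 0.497  -0.1052] 0.0293 208
scene 0.068 [ 0.4934 -0.1068] 0.0299 172
scene 0.0765 [ 0.4934 -0.1071] 0.0335 146
scene 0.13 [ 0.4931 -0.108 ] 0.0189 60
scene 0.14 [ 0.4934 -0.1081] 0.0206 69
scene 0.16 [ 0.4927 -0.1072] 0.025 85
scene 0.17 [ 0.4929 -0.1076] 0.0266 90
scene 0.19 [ 0.4928 -0.1075] 0.0292 130
scene 0.2 [ 0.4929 -0.1076] 0.029 171
scene 0.225 [ 0.4934 -0.1075] 0.0309 439
side 0.06 [ 0.4959 -0.1032] 0.029 184
side 0.068 [ 0.4917 -0.1049] 0.0294 140
side 0.0765 [ 0.4918 -0.1051] 0.0332 166
side 0.13 [ 0.491  -0.1058] 0.0188 56
side 0.14 [ 0.4914 -0.1069] 0.0213 62
side 0.16 [ 0.4911 -0.1062] 0.0246 80
side 0.17 [ 0.4912 -0.1059] 0.0265 87
side 0.19 [ 0.4912 -0.107 ] 0.0299 122
side 0.2 [ 0.491  -0.1063] 0.0296 123
side 0.225 [ 0.491  -0.1048] 0.0305 490
wrist 0.06 [ 0.498  -0.0956] 0.0303 243
wrist 0.068 [ 0.4911 -0.105 ] 0.0285 337
wrist 0.0765 [ 0.4912 -0.1049] 0.0328 684
wrist 0.13 [ 0.4911 -0.1053] 0.0175 208
wrist 0.14 [ 0.4912 -0.1055] 0.0195 308
wrist 0.16 [ 0.4911 -0.1056] 0.0232 562
wrist 0.17 [ 0.4909 -0.1055] 0.0251 713
wrist 0.19 [ 0.4909 -0.105 ] 0.0282 1017
wrist 0.2 [ 0.4909 -0.1049] 0.0284 1196
wrist 0.225 [ 0.4909 -0.1046] 0.0302 3864
```

Request:
apply_moves:
  commands:
    - [30,0.01,0.01,-0.15,0]
    - [30,0,0,-0.25,0]
    - [30,0,0,-0.25,0]
    - [30,0,0,-0.25,0]
    - [30,0,0,-0.25,0]
    - [30,0,0,-0.2,0]
    - [30,0,0,-0.1,0]
    - [30,0,0,-0.05,0]
    - [30,0,0,0,0]
    - [30,0,0,0,0]
    - [30,0,0,0,0]

```text
clock: 7.85
position: [0.4932, -0.1051, 0.1114]
ee_rot: [2.221, 2.221, 0.001]
force: [-0.2, -0.4, -3.1]
width: 0.675
gripper_force: 15.0
```

```bash
python3 chk.py 3
```

```text
7.85 [ 0.4932 -0.1051  0.1114] [-0.25 -0.39 -3.07] 0.6747083487003966
scene 0.06 [ 0.4983 -0.1036] 0.0295 113
scene 0.068 [ 0.4936 -0.1071] 0.0277 94
scene 0.0765 [ 0.492  -0.1057] 0.0319 135
scene 0.1 [ 0.494  -0.1063] 0.029 55
scene 0.105 [ 0.4938 -0.1071] 0.0288 62
scene 0.11 [ 0.494  -0.1072] 0.0286 82
scene 0.115 [ 0.494  -0.1069] 0.0288 82
scene 0.13 [ 0.4942 -0.1071] 0.029 181
scene 0.14 [ 0.4937 -0.107 ] 0.0302 215
scene 0.16 [ 0.4975 -0.1122] 0.0401 94
scene 0.17 [ 0.4949 -0.1256] 0.0412 83
scene 0.19 [ 0.4951 -0.1223] 0.0431 38
scene 0.225 [ 0.4939 -0.1085] 0.0366 335
side 0.06 [ 0.4981 -0.1084] 0.0331 93
side 0.068 [ 0.492  -0.1041] 0.028 72
side 0.0765 [ 0.4924 -0.1068] 0.0313 130
side 0.1 [ 0.4928 -0.1061] 0.0296 47
side 0.105 [ 0.4926 -0.1047] 0.0287 54
side 0.11 [ 0.492 -0.105] 0.0289 50
side 0.115 [ 0.4914 -0.1046] 0.0286 61
side 0.13 [ 0.4912 -0.1038] 0.0289 183
side 0.14 [ 0.4917 -0.1033] 0.0301 234
side 0.16 [ 0.4895 -0.0983] 0.04 83
side 0.17 [ 0.4903 -0.092 ] 0.0396 81
side 0.19 [ 0.4915 -0.0864] 0.0414 55
side 0.225 [ 0.4939 -0.1114] 0.0409 259
wrist 0.06 [ 0.5011 -0.0968] 0.0292 621
wrist 0.068 [ 0.4913 -0.1009] 0.0253 679
wrist 0.0765 [ 0.4912 -0.0994] 0.0292 1433
wrist 0.1 [ 0.4918 -0.1034] 0.0282 490
wrist 0.105 [ 0.4918 -0.1034] 0.0282 520
wrist 0.11 [ 0.4917 -0.1034] 0.0283 584
wrist 0.115 [ 0.4917 -0.1034] 0.0284 617
wrist 0.13 [ 0.4916 -0.1032] 0.0286 1368
wrist 0.14 [ 0.4918 -0.1027] 0.03 1525
wrist 0.16 [ 0.4919 -0.0744] 0.0438 1063
wrist 0.17 [ 0.4919 -0.0535] 0.0563 1122
wrist 0.19 [ 0.4919 -0.0994] 0.0353 457
wrist 0.2 [ 0.4918 -0.1044] 0.0336 715
wrist 0.225 [ 0.4923 -0.0866] 0.0289 17010
```

Request:
apply_moves:
  commands:
    - [30,0,0,-0.03,0]
    - [30,0,0,-0.03,0]
    - [30,0,0,-0.03,0]
    - [30,0,0,-0.02,0]
    - [30,0,0,0,0]
    - [30,0,0,0,0]
  newtons: 8

```text
clock: 8.75
position: [0.4929, -0.105, 0.1044]
ee_rot: [-2.221, -2.221, 0.0]
force: [-0.3, -0.1, -3.3]
width: 0.676
gripper_force: 8.0
```

Request:
apply_moves:
  commands:
    - [30,0,0,-0.01,0]
    - [30,0,0,-0.01,0]
    - [30,0,0,0,0]
    - [30,0,0,0,0]

```text
clock: 9.25
position: [0.4929, -0.105, 0.1032]
ee_rot: [-2.221, -2.221, 0.0]
force: [-0.8, -0.8, -1.8]
width: 0.678
gripper_force: 8.0
```

Request:
apply_moves:
  commands:
    - [30,0,0,-0.01,0]
    - [30,0,0,-0.01,0]
    - [30,0,0,0,0]
    - [30,0,0,0,0]

```text
clock: 9.75
position: [0.4929, -0.105, 0.102]
ee_rot: [-2.221, -2.221, 0.0]
force: [-0.9, 0.1, -1.6]
width: 0.677
gripper_force: 8.0
```

```bash
python3 - <<'E'
from h import *
f=[]
for i in range(8):
    imaging.get_image('side'); f.append(observe()['force'])
print(np.mean(f,0),np.std(f,0),observe()['position'])
for n in('scene','side'):
    c,im,d=grab(n);W=cloud(c,d);r=np.hypot(W[...,0]-.4925,W[...,1]+.106);Q=W[(r<.034)&(W[...,2]>.12)&(W[...,2]<.15)];h=np.histogram(Q[:,2],np.arange(.128,.149,.002));print(n,h[0])
E
```

```text
[-1.51306769 -0.49604224 -1.99482031] [0.28881224 0.35024363 0.34978206] [ 0.49300264 -0.10503248  0.10202977]
scene [40 38 33 33 26 46 48 13  5  7]
side [40 36 38 42 35 57 47  5  3  4]
```

Request:
apply_moves:
  commands:
    - [30,0,0,-0.01,0]
    - [30,0,0,0,0]
    - [30,0,0,0,0]

```text
clock: 10.62
position: [0.493, -0.105, 0.1014]
ee_rot: [-2.222, -2.221, -0.0]
force: [-2.5, -0.1, -0.3]
width: 0.674
gripper_force: 8.0
```

Request:
apply_moves:
  commands:
    - [30,0,0,-0.01,0]
    - [30,0,0,0,0]
    - [30,0,0,0,0]

```text
clock: 11.0
position: [0.493, -0.105, 0.1008]
ee_rot: [-2.222, -2.221, 0.0]
force: [-2.5, -1.1, -0.2]
width: 0.678
gripper_force: 8.0
```

Request:
apply_moves:
  commands:
    - [30,-0.01,0,0,0]
    - [30,0,0,0,0]
    - [30,0,0,0,0]

```text
clock: 11.38
position: [0.4925, -0.105, 0.1008]
ee_rot: [2.221, 2.221, 0.0]
force: [-1.8, 0.1, -2.3]
width: 0.679
gripper_force: 8.0
```

Request:
apply_moves:
  commands:
    - [30,0,0,-0.01,0]
    - [30,0,0,0,0]
    - [30,0,0,0,0]

```text
clock: 11.75
position: [0.4924, -0.105, 0.1003]
ee_rot: [2.221, 2.221, 0.0]
force: [-2.1, -0.5, 0.6]
width: 0.682
gripper_force: 8.0
```

```bash
python3 - <<'E'
from h import *
f=[]
for i in range(4):
    imaging.get_image('side'); f.append(observe()['force'])
print(np.mean(f,0),observe()['position'])
for n in('scene','side'):
    c,im,d=grab(n);W=cloud(c,d);r=np.hypot(W[...,0]-.4925,W[...,1]+.106);Q=W[(r<.034)&(W[...,2]>.12)&(W[...,2]<.15)];h=np.histogram(Q[:,2],np.arange(.128,.149,.002));print(n,h[0])
E
```

```text
[-1.97515652 -0.28729919  1.11698851] [ 0.49241942 -0.10500761  0.10027629]
scene [32 39 27 36 30 59 11  5  8  5]
side [43 44 32 45 37 56 11  3  3  5]
```

Request:
apply_moves:
  commands:
    - [30,-0.01,0,0,0]
    - [30,0,0,0,0]
    - [30,0,0,0,0]

```text
clock: 12.42
position: [0.4921, -0.105, 0.1003]
ee_rot: [2.221, 2.221, 0.001]
force: [0.1, -0.4, -0.1]
width: 0.677
gripper_force: 8.0
```

Request:
apply_moves:
  commands:
    - [30,0,0,0,0]
    - [30,0,0,0,0]
    - [30,0,0,0,0]
  newtons: 4

```text
clock: 12.8
position: [0.4921, -0.1051, 0.1003]
ee_rot: [2.221, 2.221, 0.0]
force: [0.6, -0.8, -0.4]
width: 0.683
gripper_force: 4.0
```

Request:
apply_moves:
  commands:
    - [30,0,0,-0.005,0]
    - [30,0,0,0,0]
    - [30,0,0,0,0]
    - [30,0,0,0,0]

```text
clock: 13.3
position: [0.4921, -0.1051, 0.1001]
ee_rot: [2.221, 2.221, 0.001]
force: [0.8, -0.4, 3.8]
width: 0.68
gripper_force: 4.0
```

Request:
apply_moves:
  commands:
    - [70,0,0,0,0]
    - [73,0,0,0,0]
    - [77,0,0,0,0]
    - [82,0,0,0,0]
    - [90,0,0,0,0]
    - [100,0,0,0,0]
    - [100,0,0,0,0]
    - [100,0,0,0,0]

```text
clock: 14.3
position: [0.4918, -0.105, 0.1]
ee_rot: [2.222, 2.221, 0.0]
force: [-0.6, -0.0, 0.6]
width: 1.0
gripper_force: 0.0
```

```bash
python3 chk.py 4 | egrep "^[0-9]|0\.0765|0\.1|side|scene"
```

```text
14.3 [ 0.4918 -0.105   0.1   ] [-0.58 -0.03  0.58] 1.000276526606726
scene 0.06 [ 0.5003 -0.1047] 0.0278 100
scene 0.068 [ 0.4936 -0.1073] 0.0284 76
scene 0.0765 [ 0.4918 -0.1057] 0.0323 138
scene 0.1 [ 0.493  -0.1072] 0.0288 87
scene 0.105 [ 0.4928 -0.1073] 0.0288 83
scene 0.11 [ 0.4928 -0.1074] 0.0289 95
scene 0.115 [ 0.493  -0.1071] 0.029 99
scene 0.13 [ 0.488  -0.1082] 0.0315 242
scene 0.14 [ 0.489  -0.1057] 0.0424 44
scene 0.16 [ 0.4918 -0.1103] 0.047 35
scene 0.2 [ 0.4908 -0.1101] 0.0361 44
scene 0.225 [ 0.4947 -0.1085] 0.031 524
side 0.06 [ 0.4983 -0.113 ] 0.0367 90
side 0.068 [ 0.4911 -0.1038] 0.0285 57
side 0.0765 [ 0.4922 -0.1071] 0.0322 127
side 0.1 [ 0.4909 -0.1051] 0.0288 60
side 0.105 [ 0.4907 -0.1042] 0.0283 72
side 0.11 [ 0.491  -0.1043] 0.0284 77
side 0.115 [ 0.4904 -0.1042] 0.0285 87
side 0.13 [ 0.4951 -0.1031] 0.0315 249
side 0.14 [ 0.4956 -0.0971] 0.0414 32
side 0.17 [ 0.4914 -0.1032] 0.0474 29
side 0.2 [ 0.4947 -0.1162] 0.0466 61
side 0.225 [ 0.4921 -0.115 ] 0.0423 340
wrist 0.068 [ 0.4912 -0.1023] 0.0262 800
wrist 0.0765 [ 0.4913 -0.1005] 0.0299 1656
wrist 0.1 [ 0.4907 -0.1036] 0.0283 577
wrist 0.105 [ 0.4906 -0.1035] 0.0284 639
wrist 0.11 [ 0.4906 -0.1035] 0.0285 681
wrist 0.115 [ 0.4906 -0.1035] 0.0286 729
wrist 0.13 [ 0.4921 -0.1066] 0.0341 2104
wrist 0.14 [ 0.4914 -0.1155] 0.0415 1284
wrist 0.16 [ 0.491  -0.0881] 0.0476 447
wrist 0.17 [ 0.4913 -0.1023] 0.0478 448
wrist 0.19 [ 0.4908 -0.1023] 0.0482 540
wrist 0.2 [ 0.4937 -0.1217] 0.0529 1137
wrist 0.225 [ 0.4926 -0.1102] 0.0392 20360
```

Beaker is upright and coaxial. Withdraw straight up.

Request:
apply_moves:
  commands:
    - [100,0,0,0.15,0]
    - [100,0,0,0.3,0]
    - [100,0,0,0.4,0]
    - [100,0,0,0.5,0]
    - [100,0,0,0.5,0]
    - [100,0,0,0.3,0]
    - [100,0,0,0,0]
    - [100,0,0,0,0]

```text
clock: 15.45
position: [0.4914, -0.105, 0.2284]
ee_rot: [-2.221, -2.221, 0.001]
force: [0.0, 0.1, 0.7]
width: 1.004
gripper_force: 0.0
```

```bash
python3 chk.py 5 | egrep "^[0-9]|0\.0765|0\.1[013]"; python3 - <<'E'
from h import *
for n in('scene','side'):
    c,im,d=grab(n);W=cloud(c,d);r=np.hypot(W[...,0]-.4925,W[...,1]+.106);Q=W[(r<.036)&(W[...,2]>.12)&(W[...,2]<.15)];h=np.histogram(Q[:,2],np.arange(.128,.149,.002));print(n,h[0])
a,b=[cv2.imread(f'pics/{n}_5.png') for n in('scene','side')]
cv2.imwrite('pics/both.png',np.hstack([cv2.resize(a[100:320,150:350],(400,440)),cv2.resize(b[70:290,200:400],(400,440))]))
E
```

```text
15.45 [ 0.4914 -0.105   0.2284] [0.05 0.09 0.73] 1.0042791451526518
scene 0.06 [ 0.5001 -0.1043] 0.0282 108
scene 0.068 [ 0.4941 -0.1076] 0.0281 82
scene 0.0765 [ 0.4918 -0.1055] 0.0323 134
scene 0.1 [ 0.4927 -0.1076] 0.0287 78
scene 0.105 [ 0.4934 -0.1071] 0.0286 90
scene 0.11 [ 0.493  -0.1073] 0.0288 97
scene 0.115 [ 0.4931 -0.1073] 0.0291 113
scene 0.13 [ 0.4927 -0.1069] 0.0293 279
side 0.06 [ 0.4986 -0.1127] 0.0366 98
side 0.068 [ 0.4912 -0.1039] 0.028 55
side 0.0765 [ 0.4924 -0.1067] 0.0323 125
side 0.1 [ 0.4912 -0.1047] 0.0286 55
side 0.105 [ 0.4907 -0.1046] 0.0284 70
side 0.11 [ 0.4906 -0.1043] 0.0283 87
side 0.115 [ 0.4903 -0.1043] 0.0285 85
side 0.13 [ 0.4901 -0.1043] 0.0292 225
wrist 0.068 [ 0.4909 -0.1023] 0.0261 323
wrist 0.0765 [ 0.491  -0.1006] 0.0298 680
wrist 0.1 [ 0.4906 -0.1037] 0.0282 147
wrist 0.105 [ 0.4904 -0.1037] 0.0284 154
wrist 0.11 [ 0.4904 -0.1037] 0.0285 163
wrist 0.115 [ 0.4904 -0.1037] 0.0286 173
wrist 0.13 [ 0.4902 -0.1042] 0.0289 695
wrist 0.14 [ 0.4903 -0.1049] 0.0292 372
scene [44 40 45 50 62 74  8  0  0  0]
side [33 42 36 43 45 64  2  0  0  0]
```

View pics/both.png

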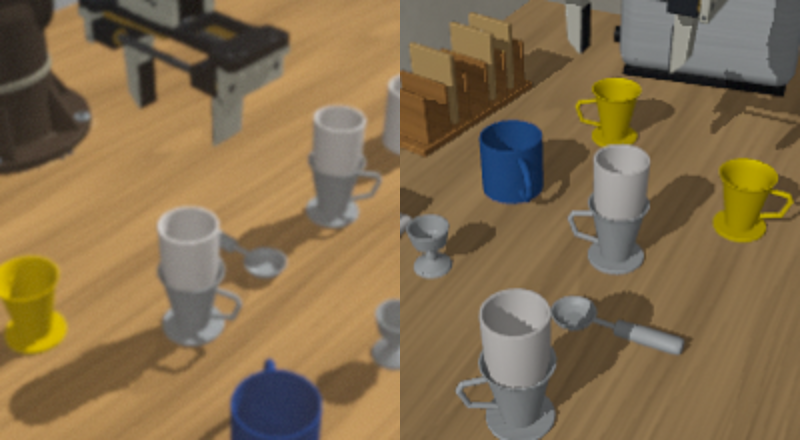

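The crops show the beaker seated upright in the empty steel holder, at crop positions (190,250) in the scene half and (620,185) in the side half. Its rim is at 140 mm, matching the filled holder, which looks undisturbed. The gripper is clear.

```bash
python3 -c "
from cell import arm; print(arm.sign_off())"
```

```text
the job is handed in; nothing more can be done
None
```

The beaker now stands upright in the empty steel holder, lowered until the wall took its weight and then released; its rim is at about 140 mm, the same as the filled holder, and the job was handed in at about 16 s.

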